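# Hold a bevelling bit up for inspection over the light panel

### The arm

A 7-joint arm with a two-finger parallel gripper is mounted at the origin on the work surface. World frame = base frame: x ahead of the robot, y to its left, z up, the work surface at z = 0. Lengths are in m, angles in rad, forces in N, time in s.
With the tool pointing down it reaches from about 0.35 to 0.9 m from the base axis. Payload 8.1 kg.
Tool frame: the origin (TCP) lies between the finger pads; the fingertips stand 17 mm ahead of it and the grasp point (between the pads) lies 2 mm behind it; z points along the fingers, y is the direction in which the jaws open and shut (so a half turn about z gives the same grasp; the last joint's range is limited). The gripper opens to 92 mm and grips with 3 to 60 N. Pads are 19 mm wide; open, the fingers measure 130 mm over their backs; the gripper's body (75 mm by 190 mm) begins 47 mm behind the grasp point.
Start: joints at [1.118, 0.434, 0.025, 1.573, -0.012, 1.134, -0.075], TCP at [0.214, -0.587, 0.244] pointing down, gripper open.
Joint ranges: [-2.62, 2.62], [-0.44, 2.09], [-1.27, 1.32], [0.08, 2.57], [-1.32, 4.46], [0.12, 2], [-2.74, 2.74]. Speed limits (rad/s): [2.22, 2.22, 3.01, 3.01, 3.14, 3.14, 3.14].

### API

Orientations are given as a rotation vector (axis times angle).
In Python, from cell import arm gives the robot as it stands. The module is installed in compiled form; this text tells all that it offers.
- The arm moves only by the shell command python3 -m crank 'ROWS' [FORCE]. ROWS is JSON, a list of rows, each a list of 5 numbers: the opening, from 0 (shut) to 1 (fully open), then the shift along the world's x, y, z normalised to -1 to 1, where 1 is 40 cm, then the turn about the world's z normalised to -1 to 1, where 1 is 60 degrees. In form: [[fingers, tx, ty, tz, twist], ...]. A call has exactly 8 rows; each row shifts and turns the commanded pose from where the row before left it; what a row does not reach is not made up. A row lasts 1/12 s, in which the tool goes at most 41.7 mm and 7.16 degrees, less where a joint would pass 70% of its speed; a pose out of reach is approached as far as the arm can. A call with a number of a shift or a turn outside -1 to 1 is refused whole. A call with a gripper value outside its range is refused whole. The fingers move at their own pace and stop on an object; FORCE is the grip in N (left out, the last holds). Time passes only in rows, so rows that do not move let the fingers close, or fill a call up. It gives the time, the measured TCP pose, the force and the opening at its end, in the units of the state.
- arm.observe(): the state, without advancing time (a new reading comes with each control period).
- arm.get_image(name): name is "scene" or "top" or "wrist"; returns the picture (400x640x3 uint8, red, green, blue); there is no depth.
- arm.get_calibration(name): a dict with "intrinsics" (3x3 intrinsics, pixels), "extrinsics" (4x4, takes a point from camera to world coordinates). Camera axes: x right, y down, z forward; pixel columns grow to the right and rows downward; lengths in m; the calibration is good to about 2 mm. A picture is of the moment at which its call begins: read the wrist's pose just before it. get_calibration takes no time and is no camera call; for the wrist camera it gives the pose at the moment of the call.
- arm.sign_off(): hands the job in, once; it reports no verdict.
The state is a dict: "clock": time; "joints": joint angles; "dq": joint speeds; "joint_efforts": joint torques, N m; "position": TCP position; "ee_rot": TCP orientation; "force": force on the tool from outside, world axes, zero at the start; "ft_torque": the same for the moment, N m; "width": opening from 0.0 (shut) to 1.0 (fully open).
Only numpy, scipy, OpenCV 4.12 (cv2) and the standard library are available. Lean on these libraries where they do the work, as an engineer would, in place of code of your own. Each camera call takes 0.05 s, during which the arm holds its last target.

### The job

First turn the light panel's dimmer dial until its white pointer line stands at the one long, thick mark of the scale, and leave it there. Then draw the bit with the pointed conical head out of the sloping rack, turn it level and lengthwise along the panel, and hold it up over the middle of the white window, about 12 cm above it, for inspection. Finish while still holding it there, still, with nothing but the gripper carrying it; leave the other two bits in the rack and everything else where it is.

Things in the scene. Friction and masses are not known exactly. Their poses are not given: they have to be found in the camera images.
- panel: Light panel, fixed: flat grey box 160 (its x) x 320 (its y, lengthwise) x 30 mm high, origin at the centre of its underside, z up. White window 130 x 200 mm flush in its top, centred at y +45 mm; dimmer dial on its top at x 0, y -110 mm. Round the dial a scale of 11 black marks, one every 0.25 rad: ten short and thin, one long and thick (14 x 6 mm).
- window (a point): Centre of the white window, on the panel's top face (30 mm above the bench). Axes as the panel's: y runs lengthwise along the panel.
- dial (a joint): Angle of the dimmer dial (rad), 0 to 2.6, growing clockwise seen from above. At 0 the white pointer line points along the panel's -x; at 1.50 it stands at the long mark (pointing nearly along the panel's +y, to the window). Light friction (0.03 N m); it stays where it is left.
- dial_grip (a point): On the dial's axis, 50 mm above the bench. The black grip bar is 56 mm long, 14 mm wide, top 62.5 mm above the bench, on a round metal skirt 62 mm in diameter whose top is 34.5 mm above the bench. This point's x axis runs along the bar; its -x is the end with the white pointer line; z is up.
- rack: Sloping grey steel rack, fixed: three square sockets side by side, 75 mm apart along its y, sloping at 45 degrees, rising towards its +x. Footprint 130 x 250 mm; origin on the bench, about below the neck of the middle bit. Sockets are 25.5 mm wide inside, 90 mm deep along the slope, mouths about 99 mm above the bench. Which bit stands in which varies.
- bit_cone_mid (a point): The bit to hold up: steel, 190 mm long, 0.18-0.35 kg, pointed conical head. Point on its axis, 90 mm from the foot; z runs to the head. Along z from this point: shank 22 mm diameter from -90 to -10 mm, neck 14 mm diameter from -10 to +60, head 30 mm diameter tapering to a point at +100. In the rack this point is at the socket's mouth: the neck is free from 0 to +60. Draw it 90 mm along its axis to clear.
- bit_cone: The same bit; origin at the centre of the foot's end face, z along the bit to the head. It balances about 70 mm from the foot and stands loosely in its socket.
- bit_flat_mid (a point): Another bit with the same shank and neck and a flat disc head, 36 mm diameter, 10 mm thick, 160 mm long; point on its axis 90 mm from the foot. Stays in the rack.
- bit_ball_mid (a point): Another bit with the same shank and neck and a rounded ball-like head, 26 mm diameter, 178 mm long; point on its axis 90 mm from the foot. Stays in the rack.
- disc_mid (a point): Black cutting disc lying flat, 114 mm diameter, 6 mm thick; its centre. Bystander.
- jar_mid (a point): Glass jar with a steel lid, 56 mm diameter, 75 mm high; its centre. Bystander.
- carton_mid (a point): Small cardboard carton 70 x 100 x 60 mm high; its centre. Bystander.
- tube_mid (a point): Upright steel tube offcut, 48 mm diameter, 90 mm high; its centre. Bystander.
- wrench_grip (a point): Wrench lying flat, 190 mm long; a point on its handle. Bystander.

How it is judged:
On the way, in this order (a step that is already met when the one before it is completed fails the run):
1. the dial stands at the long mark while the bit is still in the rack (value of joint dial between 1.38 and 1.62 rad and distance of bit_cone_mid from where it was at the start of the episode below 0.02 m), for 0.3 s.
2. the conical bit is drawn out of its socket and lifted by the gripper (height (world z) of bit_cone_mid above 0.145 m and distance of bit_cone_mid from where it was at the start of the episode above 0.085 m and contact force between bit_cone and the fingers above 1 N), for 0.1 s.
At the end, for the whole second after the job is handed in: Gripper alone holds the conical bit, still (under 3 cm/s): its point 90 mm from the foot 70-180 mm above the window, within 45 mm across and 60 mm along of its centre, level within 12 degrees, along the panel within 15 degrees (either way round); dial within 0.12 rad of the long mark (1.50 rad) (value of joint dial between 1.38 and 1.62 rad and contact force between bit_cone and the fingers above 1 N and contact force between bit_cone and rack below 0.2 N and contact force between bit_cone and panel below 0.2 N and z of bit_cone_mid in the frame of window between 0.07 and 0.18 m and x of bit_cone_mid in the frame of window between -0.045 and 0.045 m and y of bit_cone_mid in the frame of window between -0.06 and 0.06 m and angle between the z axis of bit_cone_mid and the y axis of window, either way round below 0.26 rad and angle between bit_cone_mid's own z axis and vertical between 1.361 and 1.781 rad and linear speed of bit_cone below 0.03 m/s); the arm keeps its last pose, push and grip.
It fails at once if another bit is disturbed (moved over 20 mm) (distance of any of bit_flat_mid, bit_ball_mid from where it was at the start of the episode above 0.02 m).
It fails at once if a bystander is pushed about (moved over 30 mm) (distance of any of disc_mid, jar_mid, carton_mid, tube_mid, wrench_grip from where it was at the start of the episode above 0.03 m).
It also fails if it takes over 48 s, if anything falls off the work surface, if the arm or the gripper's body presses on something with over 40 N, if the wrist force passes 120 N, or if a joint passes its speed limit or range.

## Working session

There is one attempt and no reset: what is moved stays moved. The work goes in short steps, Python scripts to look and compute and a shell command to move; the robot and the scene stay as the last step left them, time stands still between calls to the robot, and variables do not carry over. Pictures are saved under pics/ and viewed, and the job is handed in when it is done.

```bash
mkdir -p pics
cat > h.py <<'E'
from cell import arm
import numpy as np, cv2
def snap(n,f):
    im=arm.get_image(n); cv2.imwrite('pics/'+f,im[:,:,::-1]); return im
def ray(n,u,v,z,cal=None):
    c=cal or arm.get_calibration(n); K=np.array(c['intrinsics']);T=np.array(c['extrinsics'])
    d=T[:3,:3]@np.linalg.solve(K,[u,v,1]); o=T[:3,3]; return o+d*(z-o[2])/d[2]
def proj(n,p,cal=None):
    c=cal or arm.get_calibration(n); K=np.array(c['intrinsics']);T=np.array(c['extrinsics'])
    q=T[:3,:3].T@(np.array(p)-T[:3,3]); q=K@q; return q[:2]/q[2]
E
python3 - <<'E'
from h import *
for n in ['scene','top','wrist']: snap(n,n+'0.png')
s=arm.observe(); print({k:np.round(v,3) for k,v in s.items()})
for n in ['scene','top']:
    c=arm.get_calibration(n); print(np.round(c['intrinsics'],1),np.round(c['extrinsics'],3))
E
```

```text
{'clock': np.float64(0.15), 'joints': array([ 1.118,  0.435,  0.025,  1.574, -0.012,  1.134, -0.075]), 'dq': array([ 0.   , -0.001,  0.   , -0.004, -0.   , -0.002,  0.   ]), 'joint_efforts': array([ 2.0000e-03, -6.6826e+01,  9.8600e-01, -3.1470e+01, -6.0000e-02,
        3.9000e-02,  0.0000e+00]), 'position': array([ 0.214, -0.587,  0.243]), 'ee_rot': array([-3.093, -0.546,  0.   ]), 'force': array([ 0.21 ,  0.064, -0.502]), 'ft_torque': array([-0.019, -0.004,  0.018]), 'width': np.float64(1.002)}
[[430.1   0.  313.5]
 [  0.  430.1 201.5]
 [  0.    0.    1. ]] [[ 0.333  0.734 -0.592  1.073]
 [ 0.943 -0.255  0.215 -0.179]
 [ 0.007 -0.63  -0.776  0.769]
 [ 0.     0.     0.     1.   ]]
[[394.2   0.  325.6]
 [  0.  394.2 201.3]
 [  0.    0.    1. ]] [[ 0.006 -0.997  0.082  0.479]
 [-1.    -0.006 -0.006  0.006]
 [ 0.007 -0.082 -0.997  0.983]
 [ 0.     0.     0.     1.   ]]
```

View pics/top0.png

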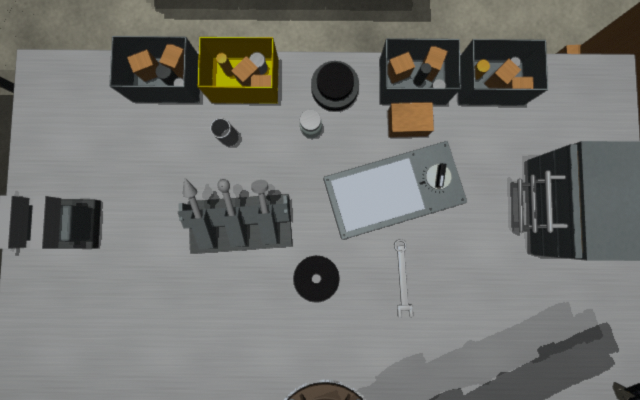

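View pics/scene0.png

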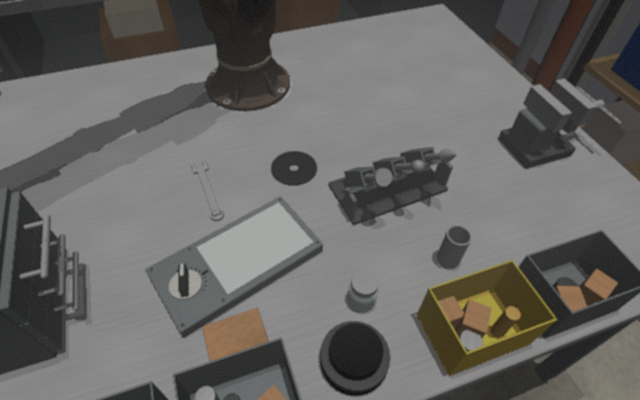

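Run:
```python
import cv2
a=cv2.imread('pics/top0.png')
cv2.imwrite('pics/t_panel.png',cv2.resize(a[135:245,318:478],None,fx=5,fy=5,interpolation=cv2.INTER_CUBIC))
cv2.imwrite('pics/t_rack.png',cv2.resize(a[165:265,170:300],None,fx=6,fy=6,interpolation=cv2.INTER_CUBIC))
```

```text
(no output)
```

View pics/t_panel.png

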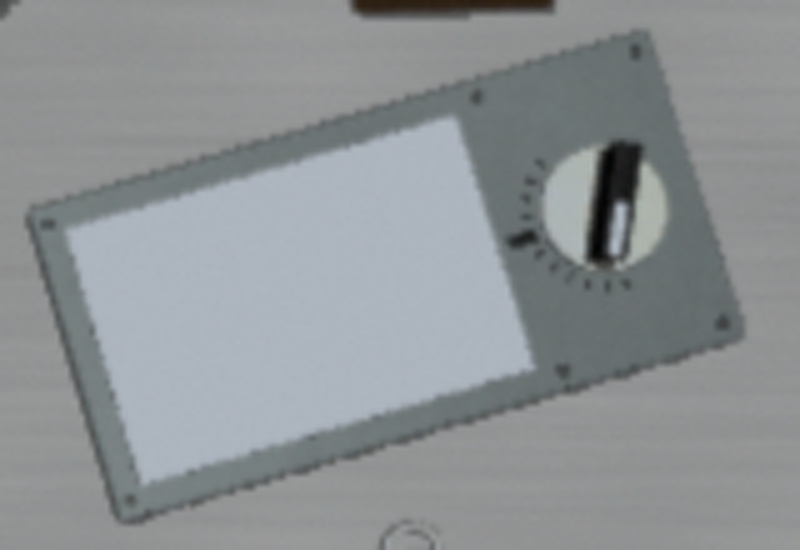

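View pics/t_rack.png

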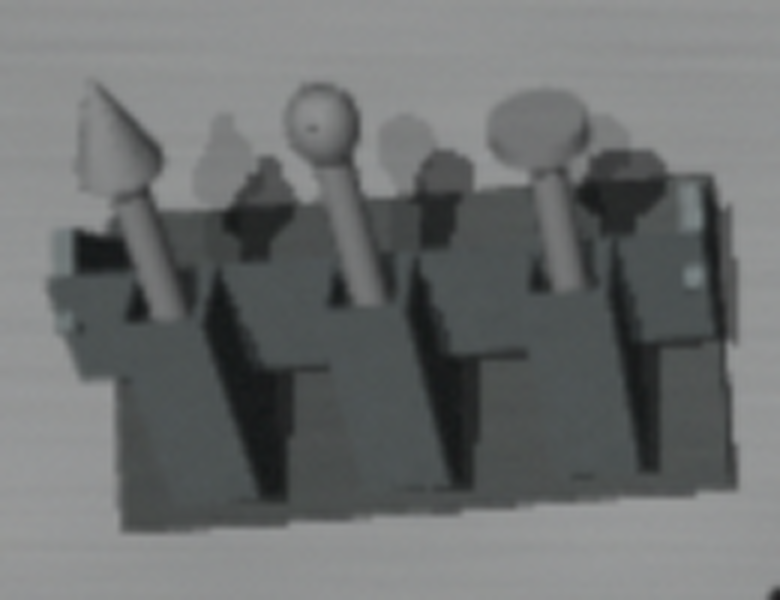

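```bash
cat > m.py <<'E'
from h import *
from scipy.optimize import least_squares
P=lambda x,y:(x/5+318-.4,y/5+135-.4)
R=lambda x,y:(x/6+170-.4,y/6+165-.4)
W=[P(66,228),P(456,116),P(536,368),P(143,486)]
w=np.array([ray('top',*p,0.03) for p in W]); print(w.round(4)); c=w.mean(0); print('window',c)
# y axis of panel from dial to window: image left ; edges
ydir=(w[0]-w[1])+(w[3]-w[2]); ydir/=np.linalg.norm(ydir); print('y',ydir,'yaw of y',np.degrees(np.arctan2(ydir[1],ydir[0])))
print('lens',np.linalg.norm(w[0]-w[1]),np.linalg.norm(w[1]-w[2]))
print('dial from panel',c-ydir*0.155)
print('skirt',ray('top',*P(605,207),.0345))
a=ray('top',*P(628,145),.0625);b=ray('top',*P(614,262),.0625);d=b-a
print('bar',a,b,(a+b)/2,np.linalg.norm(d),'pointer dir',np.degrees(np.arctan2(d[1],d[0])))
obs=[(0,100,R(92,82)),(0,58,R(130,192)),(1,75,R(322,125)),(1,60,R(335,165)),(2,65,R(540,130)),(2,60,R(550,172)),(0,5,R(165,312)),(1,5,R(368,298)),(2,5,R(568,285))]
cal=arm.get_calibration('top')
def pt(q,i,s):
    x,y,t=q; X=np.array([np.cos(t),np.sin(t),0]);Y=np.array([-np.sin(t),np.cos(t),0])
    return np.array([x,y,.099])+Y*.075*(1-i)+(X+[0,0,1])*s*1e-3/2**.5
f=lambda q:np.concatenate([proj('top',pt(q,i,s),cal)-p for i,s,p in obs])
r=least_squares(f,[.45,.2,0]);print('rack',r.x,np.degrees(r.x[2]));print(f(r.x).reshape(-1,2).round(1))
print('cone mid',pt(r.x,0,0),'s25',pt(r.x,0,25),'tip',pt(r.x,0,100))
E
python3 m.py
```

```text
[[ 0.6093 -0.0124  0.03  ]
 [ 0.6659 -0.2035  0.03  ]
 [ 0.5423 -0.2409  0.03  ]
 [ 0.4841 -0.0501  0.03  ]]
window [ 0.57539044 -0.12671478  0.03      ]
y [-0.28799269  0.95763261  0.        ] yaw of y 106.73781960297246
lens 0.19930272397075813 0.12918495287501827
dial from panel [ 0.6200293  -0.27514783  0.03      ]
skirt [ 0.62069793 -0.27456478  0.0345    ]
bar [ 0.64620201 -0.27773109  0.0625    ] [ 0.59038913 -0.27006322  0.0625    ] [ 0.61829557 -0.27389716  0.0625    ] 0.056337144902751796 pointer dir 172.1773669356613
rack [0.52212745 0.21241763 0.06723832] 3.8524722136019665
[[ 0.5  2.2]
 [-0.6 -0.6]
 [ 0.8  2.3]
 [ 0.1  1.1]
 [ 0.6  3. ]
 [-0.7 -2.2]
 [-0.2 -2.3]
 [-0.4 -2. ]
 [-0.2 -1.9]]
cone mid [0.51708837 0.28724816 0.099     ] s25 [0.5347261  0.28843588 0.11667767] tip [0.58763927 0.29199904 0.16971068]
```

```bash
python3 -m crank '[[1,0.031,0.085,0,0.11],[1,0.031,0.085,0,0.11],[1,0.031,0.085,0,0.11],[1,0.031,0.085,0,0.11],[1,0.031,0.085,0,0.11],[1,0.031,0.085,0,0.11],[1,0.031,0.085,0,0.11],[1,0.031,0.085,0,0.11]]' 30; python3 -m crank '[[1,0.085,0.0127,0,0.11],[1,0.085,0.0127,0,0.11],[1,0.085,0.0127,0,0.11],[1,0.085,0.0127,0,0.11],[1,0.085,0.0127,0,0.11],[1,0.085,0.0127,0,0.11],[1,0.085,0.0127,0,0.11],[1,0.085,0.0127,0,0.11]]'; python3 -c "
from h import *
from scipy.spatial.transform import Rotation as R
s=arm.observe();print(s['clock'],s['joints'].round(2),s['position'].round(4),R.from_rotvec(s['ee_rot']).as_matrix().round(3))"
```

```text
clock: 0.82
position: [0.3135, -0.3134, 0.2437]
ee_rot: [2.523, 1.872, -0.0]
force: [0.3, -0.8, 0.7]
width: 1.001
clock: 1.48
position: [0.5867, -0.2742, 0.2434]
ee_rot: [-1.428, -2.798, 0.0]
force: [0.5, 1.3, 0.7]
width: 1.004
1.4833 [ 0.66  0.52 -0.48  1.48  0.25  1.2   0.77] [ 0.5867 -0.2742  0.2434] [[-0.587  0.81  -0.   ]
 [ 0.81   0.587  0.   ]
 [ 0.    -0.    -1.   ]]
```

```bash
python3 -m crank '[[1,0.0103,0,-0.025,0.11],[1,0.0103,0,-0.025,0.11],[1,0.0103,0,-0.025,0.11],[1,0.0103,0,-0.025,0.11],[1,0.0103,0,-0.025,0.11],[1,0.0103,0,-0.025,0.11],[1,0.0103,0,-0.025,0.11],[0.6,0.01,0,-0.025,0]]'
cat > st.py <<'E'
from h import *
from scipy.spatial.transform import Rotation as R
s=arm.observe();M=R.from_rotvec(s['ee_rot']).as_matrix()
print(round(float(s['clock']),2),s['joints'].round(2),s['position'].round(4),'yawx',np.degrees(np.arctan2(M[1,0],M[0,0])).round(2),'z',M[:,2].round(3),'F',s['force'].round(1),'T',s['ft_torque'].round(2),'w',round(float(s['width']),3))
E
python3 st.py; python3 -c "
from h import *
snap('wrist','w1.png');snap('top','t1.png')
import json
c=arm.get_calibration('wrist');print({k:np.array(v).round(4).tolist() for k,v in c.items()})"
```

```text
clock: 2.15
position: [0.6181, -0.2748, 0.1626]
ee_rot: [-0.216, -3.133, -0.001]
force: [0.2, -0.3, -0.6]
width: 0.964
2.15 [ 0.72  0.67 -0.64  1.49  0.42  1.12  1.44] [ 0.6181 -0.2748  0.1626] yawx 172.12 z [-0.001  0.    -1.   ] F [ 0.2 -0.3 -0.6] T [ 0.11 -0.12 -0.01] w 0.964
{'intrinsics': [[286.9246, 0.0, 319.9332], [0.0, 286.9246, 202.99], [0.0, 0.0, 1.0]], 'extrinsics': [[0.1481, 0.9463, 0.2875, 0.5394], [0.989, -0.1421, -0.0417, -0.2624], [0.0014, 0.2905, -0.9569, 0.3023], [0.0, 0.0, 0.0, 1.0]]}
```

View pics/w1.png

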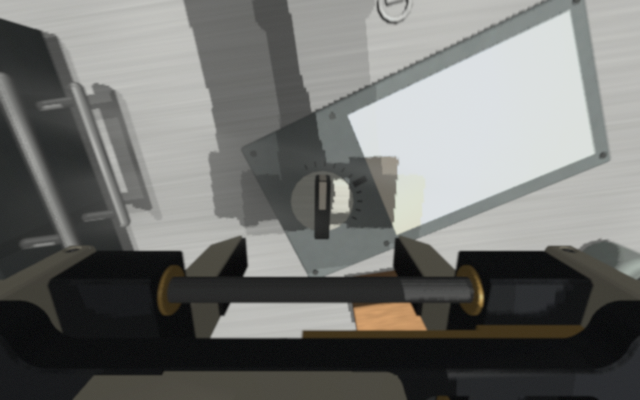

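```bash
python3 -c "
from h import *
im=cv2.imread('pics/w1.png');cv2.imwrite('pics/w1c.png',cv2.resize(im[150:250,270:390],None,fx=6,fy=6,interpolation=cv2.INTER_CUBIC))
print(ray('wrist',323,176,.0625),ray('wrist',323,210,.0625),proj('wrist',[.6195,-.2745,.0625]))"
```

```text
[ 0.58814935 -0.26668724  0.0625    ] [ 0.61822088 -0.27109445  0.0625    ] [319.38816015 211.90779253]
```

View pics/w1c.png

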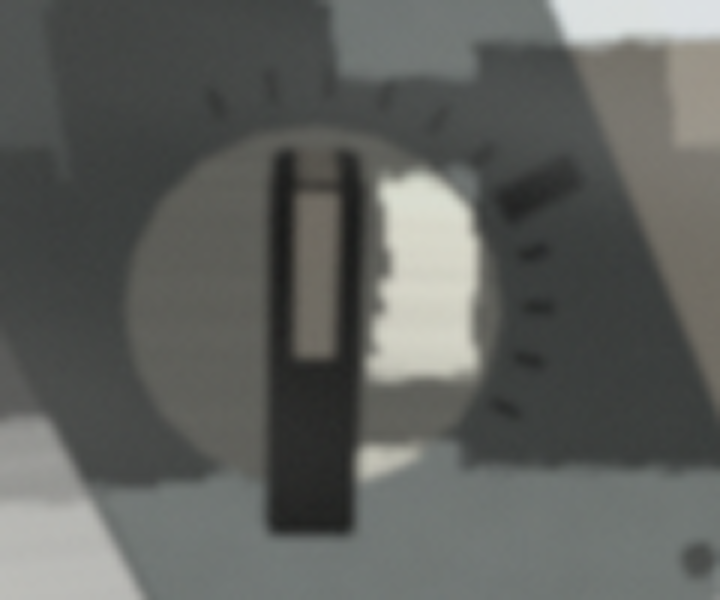

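```bash
python3 -m crank '[[0.6,0.002,0.005,-0.04,0],[0.6,0,0,-0.04,0],[0.6,0,0,-0.04,0],[0.6,0,0,-0.04,0],[0.6,0,0,-0.04,0],[0.6,0,0,-0.04,0],[0.6,0,0,-0.024,0],[0.6,0,0,0,0]]' 15; python3 -m crank '[[0,0,0,0,0],[0,0,0,0,0],[0,0,0,0,0],[0,0,0,0,0],[0,0,0,0,0],[0,0,0,0,0],[0,0,0,0,0],[0,0,0,0,0]]' 15; python3 st.py
```

```text
clock: 2.92
position: [0.6177, -0.2724, 0.0563]
ee_rot: [-0.227, -3.13, -0.001]
force: [-0.0, 0.4, 1.0]
width: 0.601
clock: 3.58
position: [0.6191, -0.2732, 0.0585]
ee_rot: [0.224, 3.133, -0.001]
force: [0.4, -1.8, 2.8]
width: 0.149
3.58 [ 0.69  0.78 -0.58  1.58  0.5   0.94  1.37] [ 0.6191 -0.2732  0.0585] yawx 171.8 z [ 0.    -0.001 -1.   ] F [ 0.4 -1.8  2.8] T [-0.3  -0.07  0.04] w 0.149
```

```bash
python3 -m crank '[[0,0,0,0,-0.1],[0,0,0,0,-0.1],[0,0,0,0,-0.1],[0,0,0,0,-0.1],[0,0,0,0,-0.1],[0,0,0,0,-0.1],[0,0,0,0,-0.1],[0,0,0,0,-0.1]]' 15; python3 -m crank '[[0,0,0,0,-0.1],[0,0,0,0,-0.1],[0,0,0,0,-0.01],[0,0,0,0,0],[0,0,0,0,0],[0,0,0,0,0],[0,0,0,0,0],[0,0,0,0,0]]' 15; python3 st.py
```

```text
clock: 4.25
position: [0.6195, -0.2725, 0.0585]
ee_rot: [1.485, 2.767, 0.001]
force: [1.7, 0.1, -0.1]
width: 0.155
clock: 4.92
position: [0.6197, -0.2724, 0.0585]
ee_rot: [1.772, 2.593, 0.002]
force: [4.1, -0.5, 0.8]
width: 0.152
4.92 [ 0.54  0.72 -0.32  1.59  0.28  0.87  0.48] [ 0.6197 -0.2724  0.0585] yawx 111.3 z [ 0.001  0.    -1.   ] F [ 4.1 -0.5  0.8] T [-0.05 -1.13  0.06] w 0.152
```

```bash
python3 -m crank '[[0.5,0,0,0,0],[0.5,0,0,0,0],[0.5,0,0,0,0],[0.5,0,0,0.04,0],[0.5,0,0,0.06,0],[0.5,0,0,0.06,0],[0.5,0,0,0.08,0],[0.5,0,0,0.08,0]]'; python3 st.py;python3 -c "
from h import *
im=snap('wrist','w2.png')[:,:,::-1];cv2.imwrite('pics/w2c.png',cv2.resize(im[120:280,220:420],None,fx=4,fy=4,interpolation=cv2.INTER_CUBIC))"
```

```text
clock: 5.58
position: [0.6178, -0.2723, 0.1865]
ee_rot: [-1.772, -2.591, 0.001]
force: [0.1, -0.8, -0.5]
width: 0.496
5.58 [ 0.56  0.59 -0.36  1.48  0.22  1.11  0.53] [ 0.6178 -0.2723  0.1865] yawx 111.24 z [-0.003  0.001 -1.   ] F [ 0.1 -0.8 -0.5] T [-0.06 -0.19 -0.03] w 0.496
```

View pics/w2c.png

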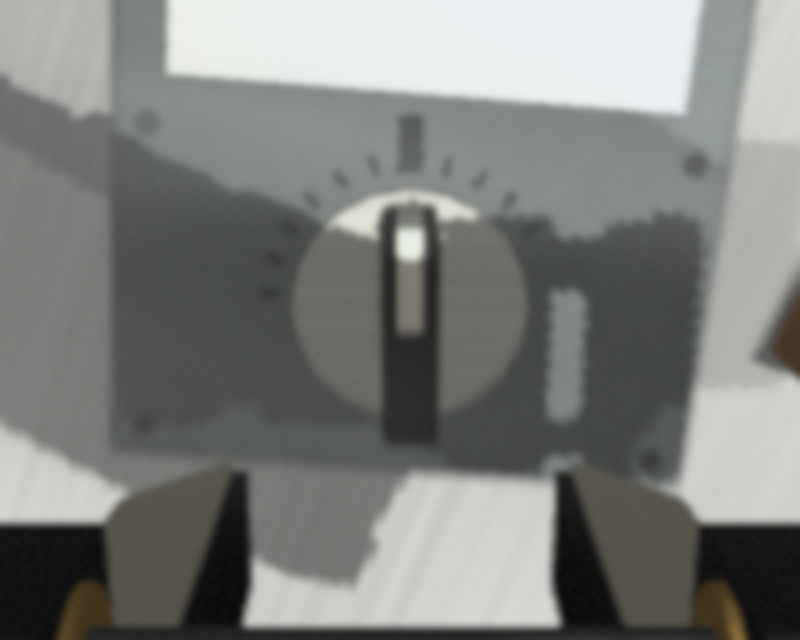

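```bash
python3 -m crank '[[0.5,-0.013,0.0877,0.026,0.076],[0.5,-0.013,0.0877,0.026,0.076],[0.5,-0.013,0.0877,0.026,0.076],[0.5,-0.013,0.0877,0.026,0.076],[0.5,-0.013,0.0877,0.026,0.076],[0.5,-0.013,0.0877,0.026,0.076],[0.5,-0.013,0.0877,0.026,0.076],[0.5,-0.013,0.0877,0.026,0.076]]' 15; python3 -m crank '[[0.5,-0.013,0.0877,0,0.076],[0.5,-0.013,0.0877,0,0.076],[0.5,-0.013,0.0877,0,0.076],[0.5,-0.013,0.0877,0,0.076],[0.5,-0.013,0.0877,0,0.076],[0.5,-0.013,0.0877,0,0.076],[0.5,-0.013,0.0877,0,0.076],[0.5,-0.013,0.08,0,0.07]]'; python3 st.py;python3 -c "
from h import *
snap('wrist','w3.png');snap('top','t3.png')"
```

```text
clock: 6.3
position: [0.5763, 0.0094, 0.2695]
ee_rot: [-0.868, -3.019, 0.001]
force: [0.7, 0.6, -0.1]
width: 0.499
clock: 6.97
position: [0.5348, 0.2873, 0.269]
ee_rot: [0.112, -3.139, 0.001]
force: [1.1, 0.1, 0.2]
width: 0.498
6.97 [-0.07  0.5  -0.77  1.54  0.36  1.25  0.75] [0.5348 0.2873 0.269 ] yawx -175.91 z [-0.001 -0.001 -1.   ] F [1.1 0.1 0.2] T [ 0.08 -0.16 -0.06] w 0.498
```

View pics/w3.png

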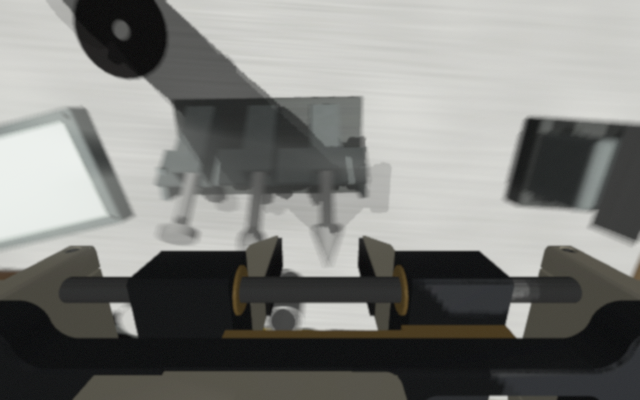

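```bash
python3 -c "
from h import *
im=cv2.imread('pics/w3.png');cv2.imwrite('pics/w3c.png',cv2.resize(im[140:280,150:390],None,fx=3.3,fy=3.3,interpolation=cv2.INTER_CUBIC))
for s in (0,20,58,60,100): print(s,proj('wrist',np.array([.5171,.2872,.099])+np.array([.7055,.0475,.7071])*s/1e3).round(1))
c=arm.get_calibration('wrist');print(np.array(c['extrinsics']).round(3))"
```

```text
0 [315.9 175.6]
20 [315.8 191.2]
58 [315.4 223.9]
60 [315.3 225.7]
100 [314.9 265. ]
[[-0.076  0.954  0.291  0.454]
 [ 0.997  0.071  0.025  0.286]
 [ 0.003  0.292 -0.956  0.41 ]
 [ 0.     0.     0.     1.   ]]
```

View pics/w3c.png

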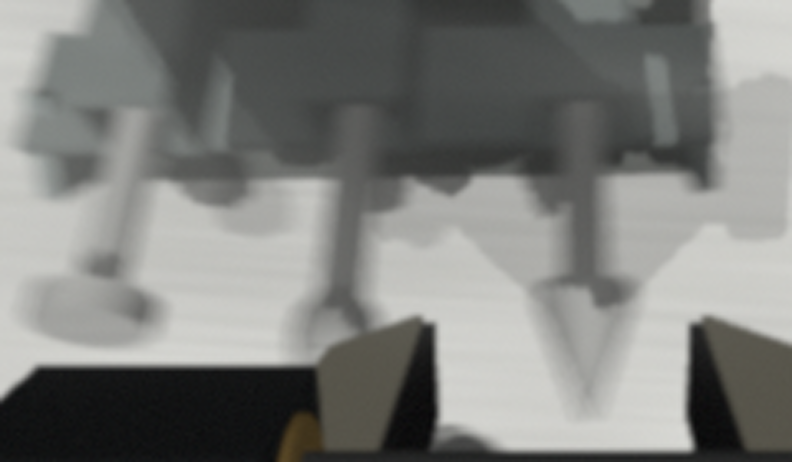

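```bash
python3 st.py; python3 -c "
from h import *
im=snap('wrist','w4.png')[:,:,::-1];cv2.imwrite('pics/w4c.png',cv2.resize(im[140:280,150:390],None,fx=3.3,fy=3.3,interpolation=cv2.INTER_CUBIC))"; python3 st.py
```

```text
7.07 [-0.07  0.5  -0.78  1.54  0.36  1.25  0.75] [0.5326 0.2917 0.2692] yawx -175.53 z [-0.002  0.003 -1.   ] F [-0.7  0.8  0.8] T [ 0.12 -0.11 -0.01] w 0.499
7.12 [-0.07  0.5  -0.77  1.54  0.36  1.25  0.75] [0.534  0.2885 0.2689] yawx -175.85 z [-0.002  0.001 -1.   ] F [ 0.5 -0.8  0.2] T [ 0.07 -0.16  0.05] w 0.5
```

View pics/w4c.png

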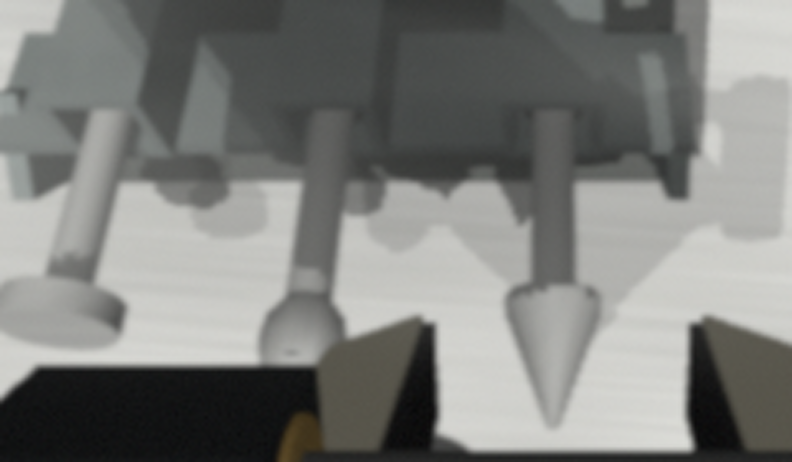

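```bash
cat > m2.py <<'E'
from h import *
from scipy.optimize import least_squares
c=arm.get_calibration('wrist')
ob=[(100,(317.4,269.2)),(61,(317.4,226.2)),(2,(317.4,173.0))]
pt=lambda q,s:np.array([q[0],q[1],.099])+np.array([np.cos(q[2])*.7071,np.sin(q[2])*.7071,.7071])*s/1e3
for s,p in ob: print(proj('wrist',pt([.5171,.2872,.0672],s),c)-p)
f=lambda q:np.concatenate([proj('wrist',pt(q,s),c)-p for s,p in ob])
r=least_squares(f,[.517,.287,.067]);print(r.x,f(r.x).round(1)); print(pt(r.x,25))
E
python3 m2.py; python3 st.py
```

```text
[ 1.65825603 -5.21606086]
[ 1.76891113 -0.59226998]
[1.91178626 3.05731427]
[0.51832151 0.28519496 0.07451515] [-0.  -4.2 -0.   0.4  0.   4. ]
[0.53594996 0.28651098 0.1166775 ]
7.12 [-0.07  0.5  -0.77  1.54  0.36  1.25  0.75] [0.534  0.2885 0.2689] yawx -175.85 z [-0.002  0.001 -1.   ] F [ 0.5 -0.8  0.2] T [ 0.07 -0.16  0.05] w 0.5
```

```bash
cat >> m2.py <<'E'
ct=arm.get_calibration('top')
R=lambda x,y:(x/6+170-.4,y/6+165-.4)
def pt(q,s): return np.array(q[:3])+np.array([np.cos(q[3])*np.cos(q[4]),np.sin(q[3])*np.cos(q[4]),np.sin(q[4])])*s/1e3
O=[('wrist',c,100,(317.4,269.2)),('wrist',c,60,(317.4,226.2)),('top',ct,100,R(92,82)),('top',ct,60,R(130,190))]
f=lambda q:np.concatenate([proj(n,pt(q,s),cc)-p for n,cc,s,p in O]+[[ (q[4]-.785)*20,(q[2]-.099)*300]])
r=least_squares(f,[.517,.287,.099,.067,.785]);print(r.x.round(4),f(r.x).round(1)); print(pt(r.x,25),pt(r.x,60),pt(r.x,100))
E
python3 m2.py|tail -3
```

```text
[0.53594996 0.28651098 0.1166775 ]
[0.5179 0.2845 0.1036 0.0867 0.7656] [ 0.2 -1.6 -0.1  1.2  0.6  1.  -0.5 -1.8 -0.4  1.4]
[0.53583781 0.2860728  0.12094734] [0.56097748 0.28825771 0.14520067] [0.58970852 0.29075475 0.17291875]
```

```bash
python3 -m crank '[[0.5,0.002,-0.0035,-0.045,0],[0.5,0,0,-0.05,0],[0.5,0,0,-0.05,0],[0.5,0,0,-0.05,0],[0.5,0,0,-0.05,0],[0.5,0,0,-0.05,0],[0.5,0,0,-0.04,0],[0.5,0,0,-0.025,0]]' 40; python3 st.py; python3 -c "
from h import *
im=snap('scene','s5.png')[:,:,::-1];cv2.imwrite('pics/s5c.png',cv2.resize(im[90:250,310:510],None,fx=4,fy=4,interpolation=cv2.INTER_CUBIC))
snap('wrist','w5.png')"
```

```text
clock: 7.78
position: [0.5364, 0.2815, 0.1231]
ee_rot: [0.101, -3.138, 0.004]
force: [-0.5, -0.3, 0.8]
width: 0.5
7.78 [-0.11  0.63 -0.7   1.71  0.48  0.98  0.65] [0.5364 0.2815 0.1231] yawx -176.32 z [-0.002 -0.003 -1.   ] F [-0.5 -0.3  0.8] T [ 0.11 -0.19  0.03] w 0.5
```

View pics/s5c.png

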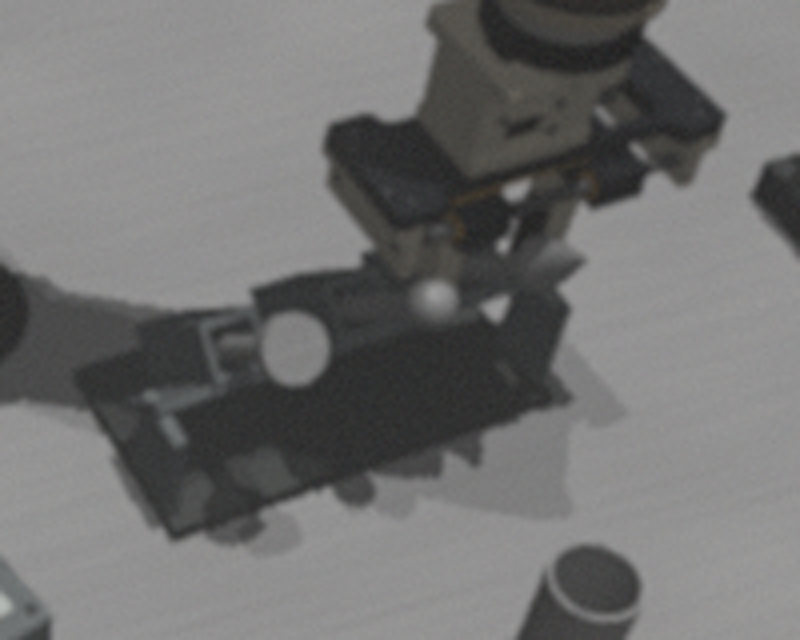

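View pics/w5.png

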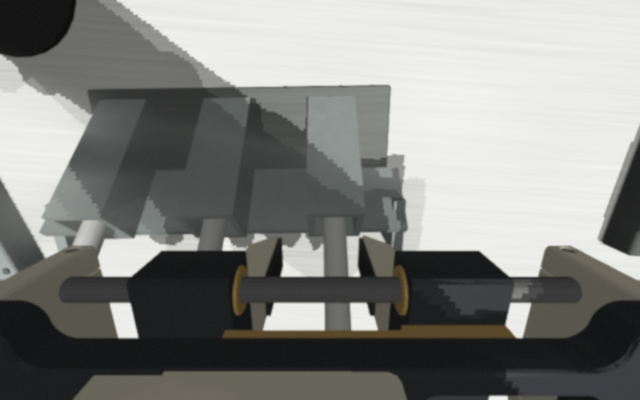

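```bash
python3 st.py; python3 -m crank '[[0.5,0,0,0,0],[0.5,0,0,0,0],[0.4,0,0,0,0],[0.4,0,0,0,0],[0.4,0,0,0,0],[0.4,0,0,0,0],[0.4,0,0,0,0],[0.4,0,0,0,0]]' 40; python3 st.py; python3 -c "
from h import *
snap('wrist','w6.png')"
```

```text
7.88 [-0.11  0.63 -0.7   1.71  0.48  0.98  0.65] [0.5362 0.2821 0.1235] yawx -176.27 z [-0.003 -0.003 -1.   ] F [ 0.3 -0.1  0.3] T [ 0.09 -0.15  0.01] w 0.5
clock: 8.55
position: [0.5366, 0.2843, 0.1254]
ee_rot: [-0.105, 3.14, 0.0]
force: [-0.6, -0.5, 0.2]
width: 0.397
8.55 [-0.11  0.63 -0.71  1.71  0.48  0.98  0.65] [0.5366 0.2843 0.1254] yawx -176.16 z [ 0.  0. -1.] F [-0.6 -0.5  0.2] T [ 0.1  -0.14 -0.  ] w 0.397
```

View pics/w6.png

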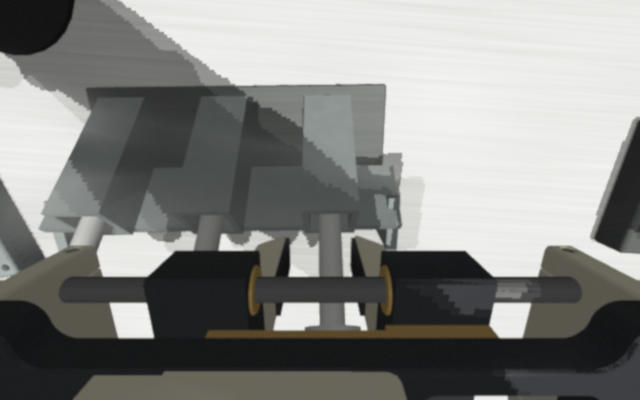

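```bash
python3 -c "
from h import *
print(np.array(arm.get_calibration('wrist')['extrinsics']).round(3))
for z in(.1,.11,.12): print(ray('wrist',330.5,225,z),ray('wrist',330.5,242,z),ray('wrist',330.5,265,z))"
```

```text
[[-0.065  0.954  0.293  0.457]
 [ 0.998  0.062  0.019  0.28 ]
 [ 0.     0.294 -0.956  0.266]
 [ 0.     0.     0.     1.   ]]
[0.52211533 0.29032466 0.1       ] [0.5335819 0.2911915 0.1      ] [0.54980668 0.29241805 0.1       ]
[0.5182192  0.28967612 0.11      ] [0.52899479 0.29049073 0.11      ] [0.54424188 0.29164336 0.11      ]
[0.51432308 0.28902759 0.12      ] [0.52440769 0.28978996 0.12      ] [0.53867707 0.29086868 0.12      ]
```

```bash
python3 -c "
from h import *
print(proj('wrist',[.549,.291,.152]),proj('wrist',[.5594,.291,.1414]), proj('wrist',[.517,.2895,.099]))"; python3 -m crank '[[0.4,0,0.014,0,0],[0.4,0,0,0,0],[0.4,0,0,0,0],[0.4,0,0,0,0],[0,0,0,0,0],[0,0,0,0,0],[0,0,0,0,0],[0,0,0,0,0]]' 40;python3 -m crank '[[0,0,0,0,0],[0,0,0,0,0],[0,0,0,0,0],[0,0,0,0,0],[0,0,0,0,0],[0,0,0,0,0],[0,0,0,0,0],[0,0,0,0,0]]' 40; python3 st.py; python3 -c "
from h import *
snap('wrist','w7.png')"
```

```text
[331.51800706 318.19259762] [329.19977458 321.11421885] [329.73577852 216.6112242 ]
clock: 9.27
position: [0.5366, 0.2898, 0.1254]
ee_rot: [-0.105, 3.14, 0.0]
force: [-0.5, 0.7, 0.5]
width: 0.158
clock: 9.93
position: [0.5367, 0.2898, 0.1254]
ee_rot: [-0.105, 3.14, 0.0]
force: [-0.3, 0.1, -0.2]
width: 0.136
9.93 [-0.12  0.63 -0.7   1.7   0.48  0.99  0.64] [0.5367 0.2898 0.1254] yawx -176.17 z [ 0.  0. -1.] F [-0.3  0.1 -0.2] T [ 0.14 -0.18  0.02] w 0.136
```

View pics/w7.png

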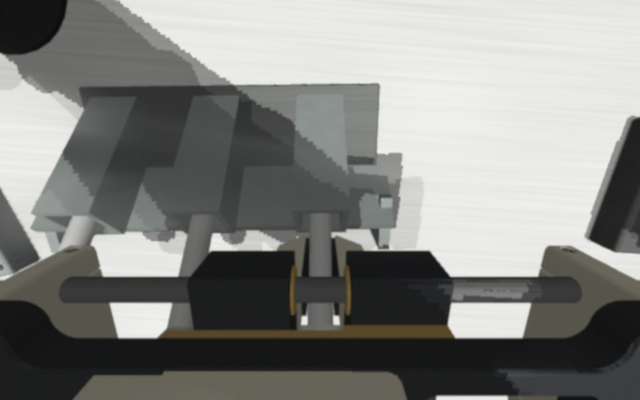

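```bash
python3 -m crank '[[0,0.008,0.0006,0.008,0],[0,0.016,0.0012,0.016,0],[0,0.022,0.0016,0.022,0],[0,0.022,0.0016,0.022,0],[0,0.022,0.0016,0.022,0],[0,0.022,0.0016,0.022,0],[0,0.022,0.0016,0.022,0],[0,0.022,0.0016,0.022,0]]' 60; python3 st.py; python3 -m crank '[[0,0.024,0.0018,0.024,0],[0,0.024,0.0018,0.024,0],[0,0.02,0.0018,0.024,0],[0,0.01,0.001,0.02,0],[0,0,0,0.015,0],[0,0,0,0,0],[0,0,0,0,0],[0,0,0,0,0]]' 60; python3 st.py; python3 -c "
from h import *
snap('wrist','w8.png');im=snap('scene','s8.png')[:,:,::-1];cv2.imwrite('pics/s8c.png',cv2.resize(im[60:260,300:540],None,fx=3.3,fy=3,interpolation=cv2.INTER_CUBIC))"
```

```text
clock: 10.65
position: [0.5998, 0.2943, 0.1885]
ee_rot: [0.105, -3.14, -0.0]
force: [-0.2, 0.3, -2.0]
width: 0.136
10.65 [-0.11  0.65 -0.71  1.48  0.44  1.17  0.75] [0.5998 0.2943 0.1885] yawx -176.18 z [-0.  0. -1.] F [-0.2  0.3 -2. ] T [ 0.13 -0.07  0.  ] w 0.136
clock: 11.32
position: [0.6296, 0.2969, 0.2301]
ee_rot: [0.106, -3.139, 0.001]
force: [-0.5, 0.3, -1.3]
width: 0.136
11.32 [-0.12  0.66 -0.71  1.35  0.43  1.28  0.8 ] [0.6296 0.2969 0.2301] yawx -176.13 z [-0.001 -0.001 -1.   ] F [-0.5  0.3 -1.3] T [ 0.1  -0.15  0.03] w 0.136
```

View pics/s8c.png

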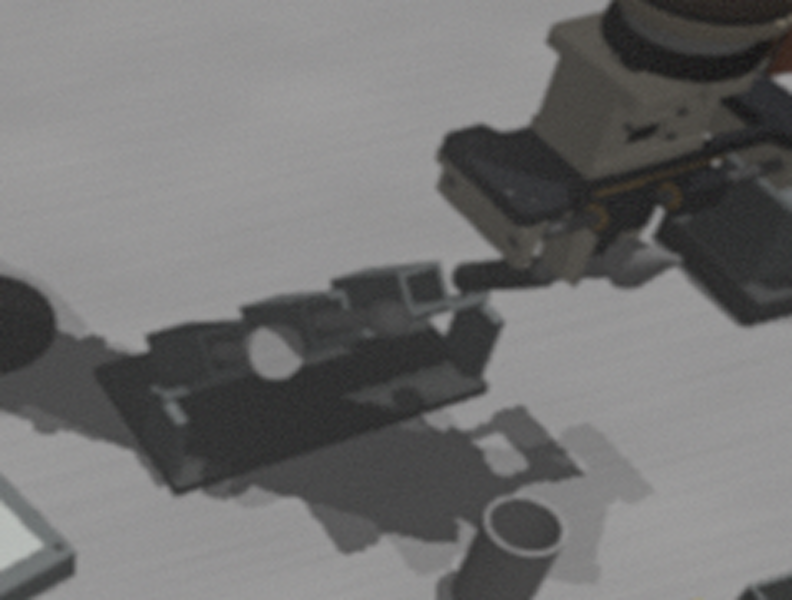

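View pics/w8.png

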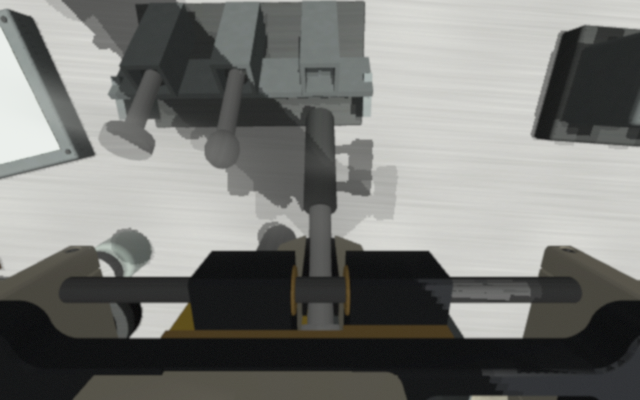

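```bash
python3 -m crank '[[0,0,0,0.05,0],[0,0,0,0.05,0],[0,0,0,0.05,0],[0,-0.0058,-0.0527,0,-0.0612],[0,-0.0058,-0.0527,0,-0.0612],[0,-0.0058,-0.0527,0,-0.0612],[0,-0.0058,-0.0527,0,-0.0612],[0,-0.0058,-0.0527,0,-0.0612]]' 60; python3 -m crank '[[0,-0.0058,-0.0527,0,-0.0612],[0,-0.0058,-0.0527,0,-0.0612],[0,-0.0058,-0.0527,0,-0.0612],[0,-0.0058,-0.0527,0,-0.0612],[0,-0.0058,-0.0527,0,-0.0612],[0,-0.0058,-0.0527,0,-0.0612],[0,-0.0058,-0.0527,0,-0.0612],[0,-0.0058,-0.0527,0,-0.0612]]'; python3 -m crank '[[0,-0.0058,-0.0527,0,-0.0612],[0,-0.0058,-0.0527,0,-0.0612],[0,-0.0058,-0.0527,0,-0.0612],[0,-0.0058,-0.0527,0,-0.0612],[0,-0.0058,-0.0527,0,-0.0612],[0,-0.0058,-0.0527,0,-0.0612],[0,-0.0058,-0.0527,0,-0.0612],[0,-0.0058,-0.0527,0,-0.0612]]'; python3 st.py; python3 -c "
from h import *
snap('wrist','w9.png');im=snap('scene','s9.png')[:,:,::-1];cv2.imwrite('pics/s9c.png',cv2.resize(im[100:340,130:400],None,fx=2.9,fy=2.5,interpolation=cv2.INTER_CUBIC))"; python3 st.py
```

```text
clock: 12.08
position: [0.618, 0.1905, 0.2901]
ee_rot: [-0.402, -3.115, 0.001]
force: [0.8, 0.2, -2.1]
width: 0.134
clock: 12.75
position: [0.5994, 0.022, 0.2903]
ee_rot: [-1.178, -2.912, 0.0]
force: [0.2, 0.3, -2.3]
width: 0.136
clock: 13.42
position: [0.5812, -0.1478, 0.2905]
ee_rot: [1.883, 2.515, 0.0]
force: [-0.0, -0.8, -3.1]
width: 0.136
13.42 [ 0.44  0.39 -0.4   1.54  0.16  1.24  0.3 ] [ 0.5812 -0.1478  0.2905] yawx 106.36 z [ 0.  0. -1.] F [-0.  -0.8 -3.1] T [-0.05 -0.16 -0.02] w 0.136
13.52 [ 0.44  0.39 -0.39  1.54  0.16  1.24  0.3 ] [ 0.5806 -0.1518  0.2902] yawx 106.07 z [-0.001 -0.003 -1.   ] F [-0.3 -1.6 -2.5] T [-0.08 -0.11 -0.02] w 0.134
```

View pics/s9c.png

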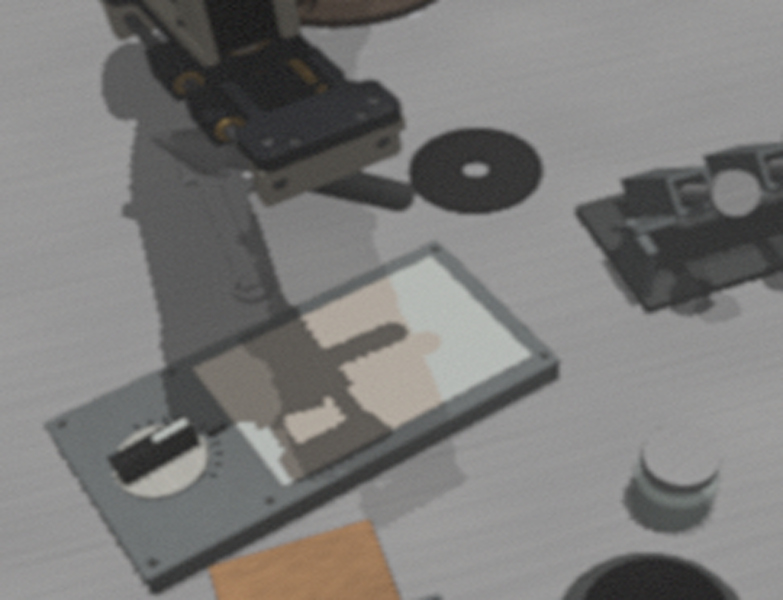

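View pics/w9.png

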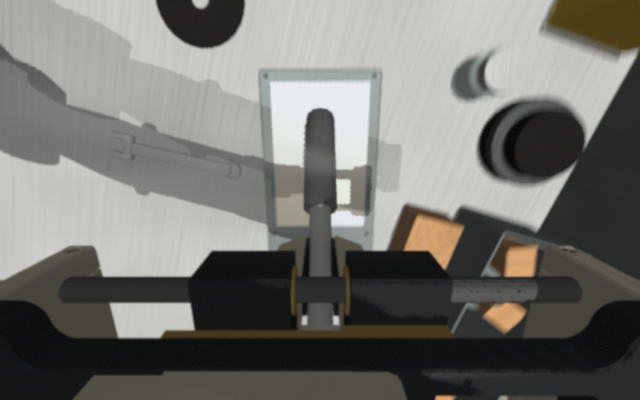

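```bash
python3 -m crank '[[0,0,0,-0.048,0],[0,0,0,-0.048,0],[0,0,0,-0.048,0],[0,0,0,-0.048,0],[0,0,0,-0.048,0],[0,0,0,-0.048,0],[0,0,0,-0.048,0],[0,0,0,-0.048,0]]' 40; python3 -m crank '[[0,0,0,0,0],[0,0,0,0,0],[0,0,0,-0.017,0],[0,0,0,-0.017,0],[0,0,0,-0.017,0],[0,0,0,-0.017,0],[0,0,0,-0.017,0],[0,0,0,0,0]]' 20; python3 st.py; python3 -c "
from h import *
snap('wrist','w10.png');im=snap('scene','s10.png')[:,:,::-1];cv2.imwrite('pics/s10c.png',cv2.resize(im[100:340,130:400],None,fx=2.9,fy=2.5,interpolation=cv2.INTER_CUBIC))"; python3 st.py
```

```text
clock: 14.18
position: [0.5817, -0.1459, 0.1361]
ee_rot: [1.876, 2.519, 0.001]
force: [0.3, -0.6, -2.2]
width: 0.14
clock: 14.85
position: [0.5813, -0.1456, 0.1023]
ee_rot: [-1.875, -2.52, -0.0]
force: [-0.3, 0.7, -0.8]
width: 0.149
14.85 [ 0.41  0.57 -0.36  1.77  0.26  0.85  0.22] [ 0.5813 -0.1456  0.1023] yawx 106.7 z [-0.  0. -1.] F [-0.3  0.7 -0.8] T [ 0.3  -0.3  -0.12] w 0.149
14.95 [ 0.4   0.57 -0.36  1.77  0.25  0.85  0.22] [ 0.5813 -0.1448  0.1028] yawx 106.75 z [-0.001  0.001 -1.   ] F [ 0.4  0.7 -0.5] T [ 0.25 -0.21 -0.11] w 0.146
```

View pics/s10c.png

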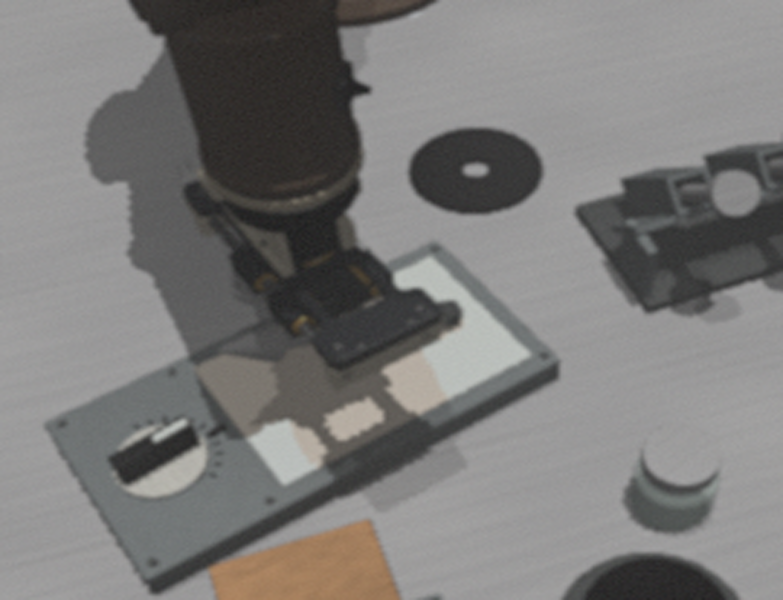

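View pics/w10.png

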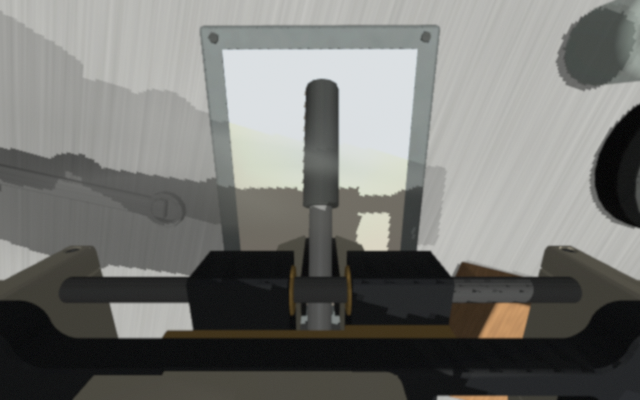

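```bash
python3 -m crank '[[0,0,0,-0.017,0],[0,0,0,-0.017,0],[0,0,0,-0.017,0],[0,0,0,-0.017,0],[0,0,0,-0.017,0],[0,0,0,-0.017,0],[0,0,0,-0.016,0],[0,0,0,0,0]]' 20; python3 st.py; python3 -m crank '[[0,0,0,0,0],[0,0,0,0,0],[0,0,0,0,0],[0,0,0,0,0],[0,0,0,0,0],[0,0,0,0,0],[0,0,0,0,0],[0,0,0,0,0]]' 60; python3 st.py;  python3 -c "
from h import *
snap('wrist','w11.png')"
```

```text
clock: 15.62
position: [0.5817, -0.1455, 0.0552]
ee_rot: [1.874, 2.521, 0.0]
force: [0.1, -1.4, 3.3]
width: 0.147
15.62 [ 0.39  0.63 -0.34  1.8   0.29  0.76  0.19] [ 0.5817 -0.1455  0.0552] yawx 106.74 z [ 0.  0. -1.] F [ 0.1 -1.4  3.3] T [-0.24 -0.22 -0.04] w 0.147
clock: 16.28
position: [0.5812, -0.1456, 0.0556]
ee_rot: [-1.874, -2.521, 0.0]
force: [-0.7, -0.6, -1.5]
width: 0.134
16.28 [ 0.39  0.63 -0.34  1.8   0.29  0.76  0.19] [ 0.5812 -0.1456  0.0556] yawx 106.73 z [-0.001  0.    -1.   ] F [-0.7 -0.6 -1.5] T [ 0.07 -0.12  0.  ] w 0.134
```

View pics/w11.png

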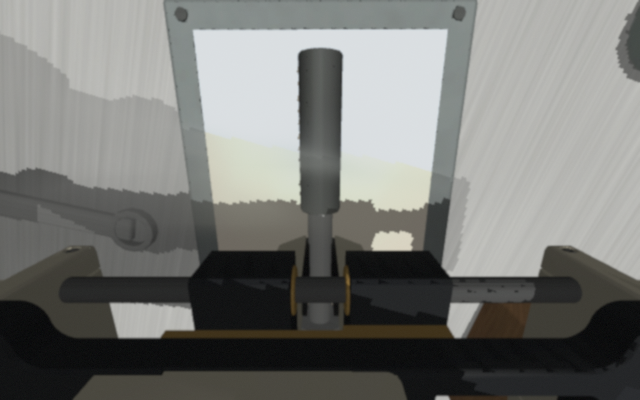

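Run:
```python
from h import *
c=arm.get_calibration('wrist')
u=np.array([-.288,.9576])
t=np.array([.5812,-.1456])
for z in (.05,.052,.054):
    p=ray('wrist',320,49,z,c); print('foot',z,(p[:2]-t)@u, [ (hz,round(float((p[:2]-ray('wrist',320,212,hz,c)[:2])@u),4)) for hz in(.05,.055,.06,.065,.07)])
```

```text
foot 0.05 0.10885165075050764 [(0.05, 0.0788), (0.055, 0.0771), (0.06, 0.0754), (0.065, 0.0736), (0.07, 0.0719)]
foot 0.052 0.1084560470030041 [(0.05, 0.0784), (0.055, 0.0767), (0.06, 0.075), (0.065, 0.0733), (0.07, 0.0715)]
foot 0.054 0.10806044325550052 [(0.05, 0.078), (0.055, 0.0763), (0.06, 0.0746), (0.065, 0.0729), (0.07, 0.0712)]
```

```bash
python3 -m crank '[[0,0,0,0,0],[0,0,0,0,0],[0,0,0,0,0],[0,0,0,-0.006,0],[0,0,0,-0.006,0],[0,0,0,0,0],[0,0,0,0,0],[0,0,0,0,0]]' 20; python3 st.py; python3 -m crank '[[0,0,0,0,0],[0,0,0,0,0],[0,0,0,0,0],[0,0,0,0,0],[0,0,0,0,0],[0,0,0,0.01,0],[0,0,0,0.01,0],[0,0,0,0.01,0]]' 60; python3 st.py; python3 -m crank '[[0,0,0,0.02,0],[0,0,0,0.04,0],[0,0,0,0.05,0],[0,0,0,0.05,0],[0,0,0,0.04,0],[0,0,0,0.03,0],[0,0,0,0.01,0],[0,0,0,0,0]]' 60; python3 -m crank '[[0,0,0,0,0],[0,0,0,0,0],[0,0,0,0,0],[0,0,0,0,0],[0,0,0,0,0],[0,0,0,0,0],[0,0,0,0,0],[0,0,0,0,0]]' 60;python3 st.py; python3 -c "
from h import *
snap('wrist','w12.png');snap('top','t12.png');im=snap('scene','s12.png')[:,:,::-1];cv2.imwrite('pics/s12c.png',cv2.resize(im[100:340,130:400],None,fx=2.9,fy=2.5,interpolation=cv2.INTER_CUBIC))"; python3 st.py
```

```text
clock: 17.0
position: [0.5836, -0.1453, 0.0536]
ee_rot: [1.872, 2.518, 0.004]
force: [-4.7, 2.1, 20.7]
width: 0.144
17.0 [ 0.39  0.63 -0.34  1.8   0.29  0.75  0.19] [ 0.5836 -0.1453  0.0536] yawx 106.75 z [ 0.005 -0.001 -1.   ] F [-4.7  2.1 20.7] T [0.33 0.69 0.07] w 0.144
clock: 17.67
position: [0.5812, -0.1458, 0.063]
ee_rot: [-1.875, -2.521, 0.001]
force: [-0.5, -0.0, -1.1]
width: 0.14
17.67 [ 0.39  0.62 -0.34  1.8   0.28  0.77  0.2 ] [ 0.5812 -0.1458  0.063 ] yawx 106.72 z [-0. -0. -1.] F [-0.5 -0.  -1.1] T [-0.05 -0.1   0.03] w 0.14
clock: 18.33
position: [0.5819, -0.1458, 0.1599]
ee_rot: [1.874, 2.52, 0.001]
force: [0.5, 0.1, -2.8]
width: 0.131
clock: 19.0
position: [0.5815, -0.1457, 0.1589]
ee_rot: [-1.875, -2.521, -0.0]
force: [-0.0, 0.1, -0.9]
width: 0.133
19.0 [ 0.42  0.51 -0.38  1.71  0.22  0.96  0.25] [ 0.5815 -0.1457  0.1589] yawx 106.72 z [ 0.  0. -1.] F [-0.   0.1 -0.9] T [-0.11 -0.17  0.02] w 0.133
19.15 [ 0.42  0.51 -0.38  1.71  0.22  0.96  0.25] [ 0.5815 -0.1457  0.159 ] yawx 106.72 z [ 0. -0. -1.] F [-0.  -0.8 -1.9] T [-0.06 -0.15  0.03] w 0.137
```

View pics/s12c.png

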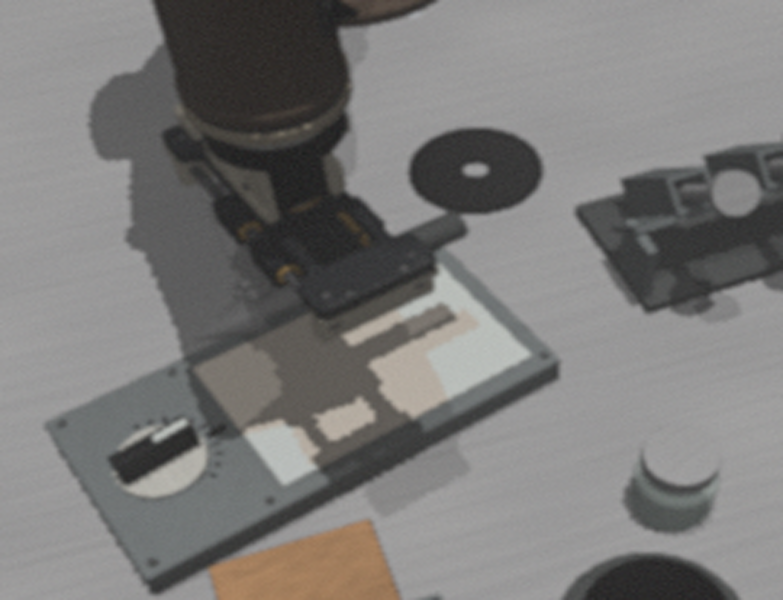

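View pics/w12.png

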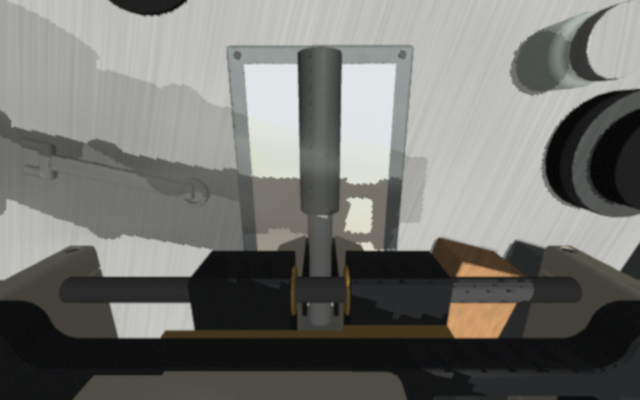

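View pics/t12.png

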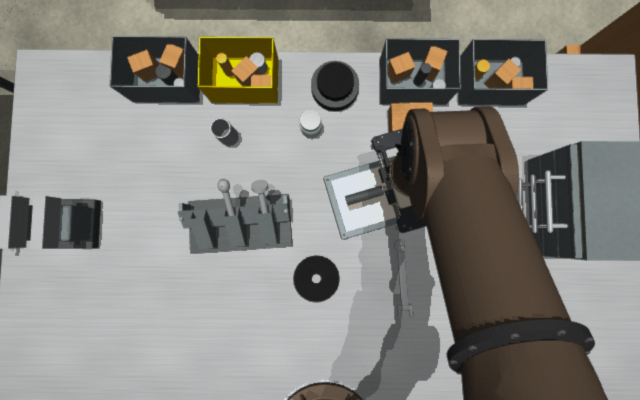

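```bash
python3 -c "
from h import *
im=cv2.imread('pics/w12.png');cv2.imwrite('pics/w12c.png',cv2.resize(im[40:230,270:370],None,fx=4,fy=3.1,interpolation=cv2.INTER_CUBIC))
im=cv2.imread('pics/s12.png');cv2.imwrite('pics/s12d.png',cv2.resize(im[160:260,190:310],None,fx=6,fy=6,interpolation=cv2.INTER_CUBIC))"
```

```text
(no output)
```

View pics/w12c.png

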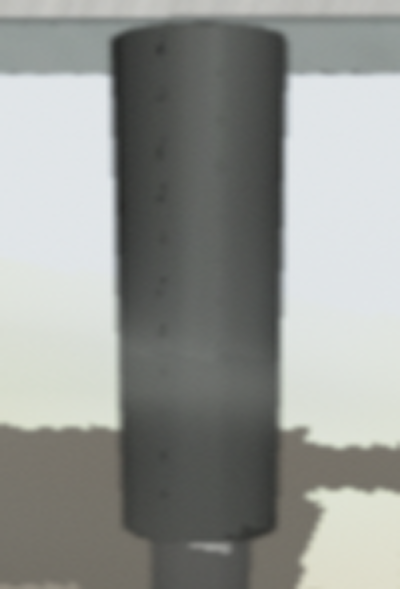

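View pics/s12d.png

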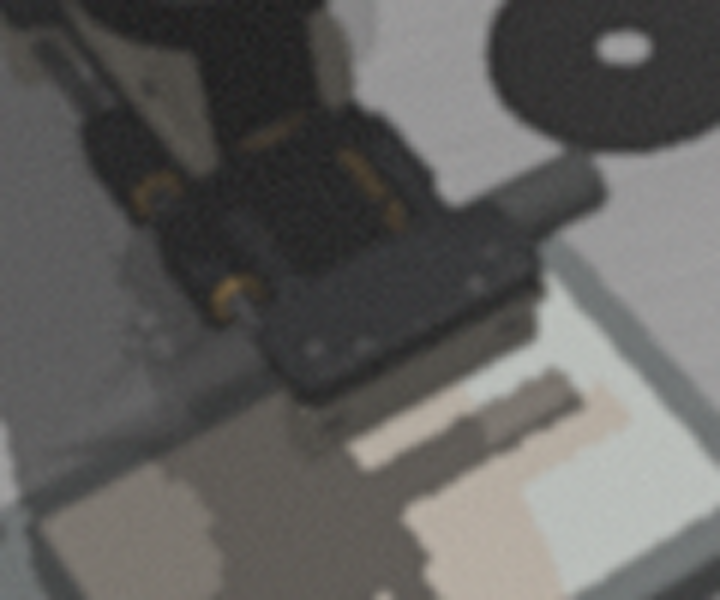

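```bash
python3 -c "
from h import *
s=arm.observe();print(np.abs(s['dq']).max(),s['width'],s['force'])
print(arm.sign_off())"
```

```text
0.0018613873180709367 0.1369098648563009 [-8.26533794e-04 -7.98588236e-01 -1.90514531e+00]
the job is handed in; nothing more can be done
None
```

The dial is at the long mark, and the conical bit is held level over the window. I handed the job in at about 19.2 s with no verdict reported, so the checks below are my own.

**What I did**
- **Dial:** I gripped the dial bar and turned it about 61° clockwise to the long thick mark. A close wrist picture showed the pointer in line with the mark. The later scene picture from farther off still showed it there.
- **Drawing the bit:** I gripped the conical bit on its neck and drew it out along the 45° slope. The two other bits showed in their sockets in the last top picture.
- **Levelling:** The tool cannot tilt, so I pressed the bit's foot on the window under a lighter grip until it pivoted level. I then gripped it at 60 N and lifted it.

**Last checks**
- **Position:** The point 90 mm from the foot is about 2 mm from the window's centre and about 12 cm above it.
- **Level and direction:** The bit is level to about 2°, give or take 3°, and in line with the panel to within about 1°.
- **Hold:** The arm was still and the fingers were closed on the neck.
- **Bystanders:** The jar, disc, tube and rack looked unmoved. The arm partly hid the wrench and carton in the last top picture, but nothing touched them as far as I could see.

**What disagreed**
- **Locating the bit:** My first position for the bit was about 5 mm off sideways. I corrected it from a closer wrist picture before closing the fingers.
- **Pressing down:** A last 5 mm push on the window raised the wrist force to about 21 N, because the bit was already lying flat. It did not change how the bit sat in the grip.

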